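# Stage a tank end for tacking: lug on the crown, job tag to green

## Robot

A 6-joint arm with a two-finger parallel gripper is mounted at the origin on the work surface. World frame = base frame: x ahead of the robot, y to its left, z up, the work surface at z = 0. Lengths are in mm, angles in rad, forces in N, time in s.
With the tool pointing down it reaches from about 350 to 775 mm from the base axis. Payload 7.3 kg.
Tool frame: the origin (TCP) lies midway between the tips of the shut fingers; the grasp point (between the pads) lies 19 mm behind it; z points along the fingers, y is the line along which they close (so a half turn about z gives the same grasp; the last joint's range is limited). The gripper opens to 92 mm and grips with 3 to 60 N. Pads are 19 mm wide; open, the fingers measure 130 mm over their backs; the gripper's body (75 mm by 190 mm) begins 47 mm behind the grasp point.
Start: joints at [-1.383, 0.342, 1.524, -0, 1.275, -0.146], TCP at [172.031, -496.034, 226.741] pointing down, gripper open.
Joint ranges: [-2.53, 2.53], [-0.77, 2.02], [0.04, 2.7], [-1, 4.14], [0.28, 2.66], [-3.11, 3.11]. Speed limits (rad/s): [2.57, 2.57, 3.14, 3.14, 3.14, 3.14].

## Interface

Orientations are given as [roll, pitch, yaw] about the fixed x, y, z axes, in that order (R = Rz(yaw) Ry(pitch) Rx(roll)).
In Python, from plant import bot gives the robot as it stands.
- The arm moves only by the tool servo_tool, never from a script. Its argument "deltas" is a list of rows, each a list of 2 entries, a list of its own where there are three numbers: the shift along the tool's x, y, z in m, then the turn, a rotation vector about the tool's x, y, z in degrees. A call has 1 to 20 rows; each row shifts and turns the commanded pose from where the row before left it, along the tool's axes as they then stand; what a row does not reach is not made up. A row lasts 1/8 s, in which the tool goes at most 62.5 mm and 10.7 degrees, less where a joint would pass 70% of its speed; a pose out of reach is approached as far as the arm can. A call with a gripper value outside its range is refused whole. "fingers" is the opening, from 0 (shut) to 1 (fully open), set as the call begins (left out, the last holds). The fingers move at their own pace and stop on an object; the grip force is fixed at half the most. Time passes only in rows, so rows that do not move let the fingers close. It gives the time, the measured TCP pose, the force, the opening and the grip force at its end, in the units of the state.
- bot.get_obs(): the state, without advancing time (a new reading comes with each control period).
- bot.capture(name): name is "scene" or "top" or "wrist"; returns the picture (420x560x3 uint8, red, green, blue); there is no depth.
- bot.camera_model(name): a dict with "mtx" (3x3 intrinsics, pixels), "dist" ([k1, k2, p1, p2, k3] as OpenCV has them; the pictures are not rectified), "xyz" and "rotation" of the camera in the world. Camera axes: x right, y down, z forward; pixel columns grow to the right and rows downward; lengths in mm; the calibration is good to about 2 mm. A picture is of the moment at which its call begins: read the wrist's pose just before it. camera_model takes no time and is no camera call; for the wrist camera it gives the pose at the moment of the call.
- bot.close_job(): hands the job in; it is judged then, once.
The state is a dict: "time": time; "joint_positions": joint angles; "dq": joint speeds; "tau": joint torques, N m; "tool_pos": TCP position; "tcp_rot": TCP orientation; "contact_force": force on the tool from outside, world axes, zero at the start; "moment": the same for the moment, N m; "grip_width": finger opening in mm; "finger_force": force on a finger pad.
Only numpy, scipy, OpenCV 4.12 (cv2) and the standard library are available. Lean on these libraries where they do the work, as an engineer would, in place of code of your own. Each camera call takes 0.05 s, during which the arm holds its last target. There are 200 camera calls.

## Task

Get this tank end ready for the welder. Stand the orange lifting lug upright and balanced on the very top of the domed tank end, its foot lengthwise along the red stripe, setting it down gently. With the lug left standing there, take the yellow job tag off its stand, hook it over the bare part of the blue-posted rail clear of the green band, and slide it along the rail until its hook sits on the green band; leave the other things on the bench where they are.

Things in the scene. Friction and masses are not known exactly. Their poses are not given: they have to be found in the camera images.
- tank_end: Fixed domed metal tank end, 160 mm in diameter, 90 mm high: a 10 mm straight skirt, then a half sphere of 80 mm radius. Origin at the centre of its underside, on the bench; z up. A thin red stripe runs over the crown along its own x axis.
- crown (a point): The very top of the tank end's dome (90 mm above the bench); x along the red stripe, z up.
- lug: Loose orange lifting lug, about 0.27 kg: flat foot plate 70 x 36 x 6 mm (x, y, z) with an upright eye plate on it, 50 mm long in x, 10 mm thick in y, reaching 52 mm above the underside, with a window 22 mm wide from 6 to 36 mm height. Origin at the centre of the foot's underside, x along the foot, z up. Grip the eye plate across its thickness.
- rail: Fixed rail: blue base 90 x 330 mm, a blue post (radius 9 mm) at each end at y = -150 and +150 mm, reaching 174 mm height, and between them a straight steel bar of 12 mm diameter, its axis 170 mm above the bench along the body's y. Origin at the centre of the base's underside; z up.
- rail_mid (a point): The middle of the rail bar, on its axis; y along the bar, x across it, z up.
- band: The green band painted round the rail bar, 54 mm long. Origin at its centre, on the bar's axis; y along the bar.
- tag: Loose job tag, about 0.12 kg: steel hook 30 mm wide (y), inverted V, open below; black grip tab on top; 6 mm steel lip at its -x side, yellow plate 50 mm wide, 3 mm thick, at +x. Origin on the axis of the 12 mm bar it hangs on, z up, y along the bar. Mouth x = -14 to +14 mm; lip ends 36 mm, plate 86 mm below the origin. Goes on and off a bar straight down and up; either way round.
- tag_tab (a point): Centre of the tag's grip tab, 29 mm above the tag's origin. The tab is 10 mm thick (x), 24 mm wide (y), from 12 to 46 mm above the tag's origin.
- tag_stand: Fixed grey stand on which the tag hangs at the start: base 110 x 130 mm, post at y = -50 mm, bar of 12 mm diameter along y, its axis 170 mm above the bench, from y = -50 to +55 mm with a black end ball of 18 mm. Origin at the centre of the base's underside; z up.
- bracket: Bystander: loose dark steel angle bracket, foot 60 x 50 mm, 56 mm high.
- stub: Bystander: loose dark pipe stub standing upright, 48 mm in diameter, 55 mm high.
- spray_can: Bystander: loose green spray can, 56 mm in diameter, 150 mm high.
- mug: Bystander: loose white mug, 76 mm in diameter, 90 mm high.
- flange: Bystander: loose steel flange ring, 80 mm in diameter, 14 mm thick.
- hammer: Bystander: loose hammer lying on the bench.
There are look-alikes about, which are no part of the job. Of the things that look like the tag, the largest one is meant.

How it is judged:
By the outcome, as a careful person would: the job done as asked, in the order asked, and still so for the second after the job is handed in, with the robot touching nothing.
It also fails if it takes over 58 s, if anything falls off the work surface, if the arm or the gripper's body presses on something with over 40 N, if the wrist force passes 120 N, or if a joint passes its speed limit or range.

## Working session

There is one attempt and no reset: what is moved stays moved. The work goes in short steps, Python scripts to look and compute and a tool call to move; the robot and the scene stay as the last step left them, time stands still between calls to the robot, and variables do not carry over. Pictures are saved under pics/ and viewed, at most 11 in all, crops included, and the job is handed in when it is done.

Besides the shell and the picture viewer there is one more tool, called after "Request:" by a JSON object that holds its "api" and its "payload". servo_tool: Moves the arm, as the interface text tells. Its arguments: {"type":"object","properties":{"deltas":{"type":"array"},"fingers":{"type":"number"}},"required":["deltas"]}

```bash
mkdir -p pics; cat > h.py <<'E'
import numpy as np, cv2
from plant import bot
def save(n,f,s=1.0):
    im=bot.capture(n); cv2.imwrite('pics/'+f,cv2.resize(im[...,::-1],None,fx=s,fy=s)); return im
def ray(m,uv):
    p=cv2.undistortPoints(np.array([[uv]],float),np.array(m['mtx'],float),np.array(m['dist'],float))[0,0]
    R=np.array(m['rotation'],float)
    return np.array(m['xyz'],float),R@np.array([p[0],p[1],1])
def atz(m,uv,z):
    o,d=ray(m,uv); return o+d*(z-o[2])/d[2]
def proj(m,P):
    R=np.array(m['rotation'],float); t=-R.T@np.array(m['xyz'],float)
    return cv2.projectPoints(np.array(P,float).reshape(-1,3),cv2.Rodrigues(R.T)[0],t,np.array(m['mtx'],float),np.array(m['dist'],float))[0][:,0]
def tri(ms,uvs):
    A=np.zeros((3,3));b=np.zeros(3)
    for m,uv in zip(ms,uvs):
        o,d=ray(m,uv);d/=np.linalg.norm(d);M=np.eye(3)-np.outer(d,d);A+=M;b+=M@o
    return np.linalg.solve(A,b)
E
python3 - <<'E'
from h import *
a=save('scene','s0.png',1.42); b=save('top','t0.png',1.42)
np.save('s0',a);np.save('t0',b)
for n in('scene','top','wrist'):
    m=bot.camera_model(n);print(n,m)
print(bot.get_obs())
E
```

```text
scene {'mtx': array([[519.83476481,   0.        , 273.52426642],
       [  0.        , 519.83476481, 207.74325786],
       [  0.        ,   0.        ,   1.        ]]), 'dist': array([-0.12912625,  0.        ,  0.        ,  0.        ,  0.        ]), 'xyz': array([1090.92650768, -872.19421297, 1166.77037352]), 'rotation': array([-2.37257988, -0.01030049,  0.63506912])}
top {'mtx': array([[489.78624683,   0.        , 277.8960735 ],
       [  0.        , 489.78624683, 200.40616151],
       [  0.        ,   0.        ,   1.        ]]), 'dist': array([-0.08823357,  0.        ,  0.        ,  0.        ,  0.        ]), 'xyz': array([ 395.79640637,  -62.7035221 , 1416.01183258]), 'rotation': array([-3.06174504e+00,  2.77062974e-03, -1.59824167e+00])}
wrist {'mtx': array([[349.41816273,   0.        , 280.88152143],
       [  0.        , 349.41816273, 215.0479309 ],
       [  0.        ,   0.        ,   1.        ]]), 'dist': array([0.00452587, 0.        , 0.        , 0.        , 0.        ]), 'xyz': array([ 245.84199987, -470.12645562,  384.19221856]), 'rotation': array([ 2.84990768e+00,  1.35182852e-03, -1.23651232e+00])}
{'time': 0.1, 'joint_positions': array([-1.38300314e+00,  3.42661381e-01,  1.52487938e+00,  7.59142476e-06,
        1.27539631e+00, -1.45989361e-01]), 'dq': array([-0.000888  , -0.00337953, -0.00027814,  0.00105568, -0.00046891,
       -0.00015975]), 'tau': array([ 1.94572960e-03, -4.32005703e+01, -2.44694549e+01,  7.19447667e-02,
        5.26295300e-02, -3.39239284e-05]), 'tool_pos': array([ 171.96399437, -495.67549668,  226.12483022]), 'tcp_rot': array([-3.14026359e+00, -2.02756848e-04,  3.33780195e-01]), 'contact_force': array([ 0.22643206, -0.06452336,  0.23256947]), 'moment': array([-0.01232505, -0.06965717, -0.04449153]), 'finger_force': 0.0, 'grip_width': 91.51226868156768}
```

View pics/s0.png

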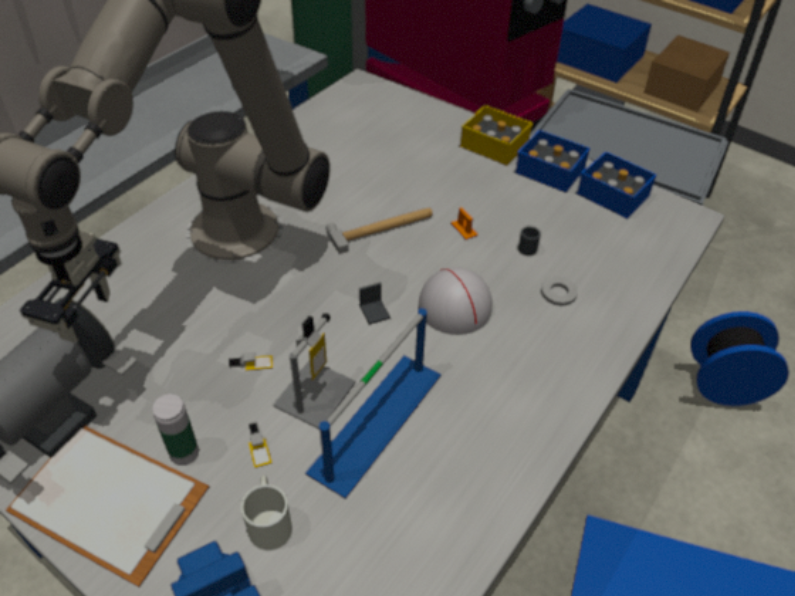

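View pics/t0.png

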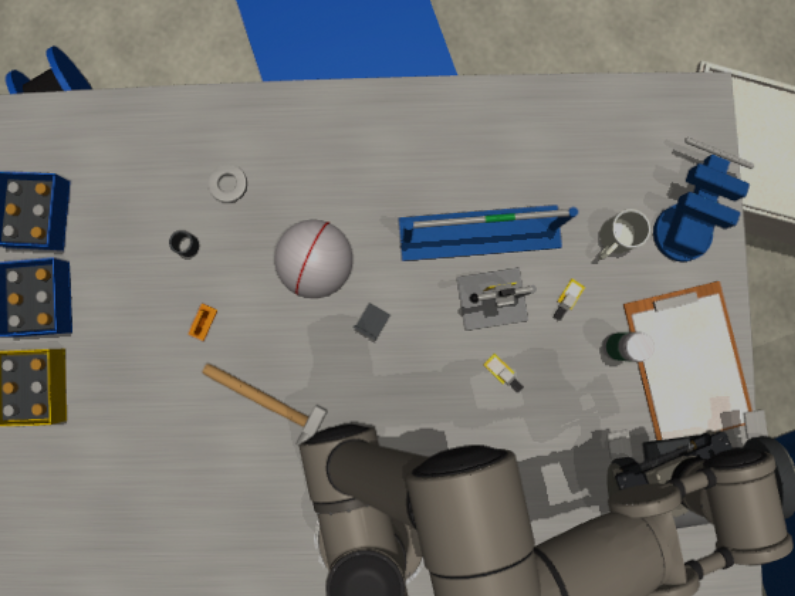

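The scene view shows the lug at (464,222), the dome at (455,300), the rail from (325,425) to (420,315) with its band at (372,372), and the tag on its stand at (313,345). The top view shows the lug at (203,322), the dome at (313,258), the band at (499,218) and the tag at about (500,292). The small tags lying on the bench are the look-alikes.

```bash
sed -i "s/R=np.array(m\['rotation'\],float)/R=Rot.from_euler('xyz',m['rotation']).as_matrix()/; 1a from scipy.spatial.transform import Rotation as Rot" h.py
python3 - <<'E'
from h import *
from scipy.optimize import least_squares
im={'scene':np.load('s0.npy'),'top':np.load('t0.npy')}
M={n:bot.camera_model(n) for n in im}
def comp(n,lo,hi,box,minA=4):
    h=cv2.cvtColor(im[n],cv2.COLOR_RGB2HSV); k=cv2.inRange(h,lo,hi)
    x0,y0,x1,y1=[int(v/1.42) for v in box]; z=np.zeros_like(k); z[y0:y1,x0:x1]=k[y0:y1,x0:x1]
    v,u=np.nonzero(z); return np.c_[u,v].astype(float)
R={}
# band
g={n:comp(n,(45,110,50),(75,255,255),b) for n,b in(('scene',(355,355,395,390)),('top',(475,205,525,230)))}
for n in g: print('band',n,len(g[n]),g[n].mean(0),atz(M[n],g[n].mean(0),172))
print('tri band',tri([M[n] for n in g],[g[n].mean(0) for n in g]))
P=np.array([atz(M['top'],u,175)[:2] for u in g['top']]); w,V=np.linalg.eigh(np.cov(P.T)); print('band dir',V[:,1],np.ptp(P@V[:,1]))
# blue base top view
b=comp('top',(100,120,40),(125,255,255),(390,195,590,270)); 
P=np.array([atz(M['top'],u,5)[:2] for u in b]).astype(np.float32); print('base',cv2.minAreaRect(P))
# lug
for n,bx in(('scene',(445,200,485,245)),('top',(185,300,222,345))):
    o=comp(n,(5,120,60),(20,255,255),bx); print('lug',n,len(o),o.mean(0),atz(M[n],o.mean(0),10))
    if n=='top':
        P=np.array([atz(M[n],u,6)[:2] for u in o]).astype(np.float32); print(cv2.minAreaRect(P))
# stripe
for n,bx in(('scene',(430,260,490,330)),('top',(285,215,340,300))):
    o=comp(n,(0,120,60),(8,255,255),bx); o2=comp(n,(172,120,60),(180,255,255),bx); o=np.r_[o,o2]
    print('stripe',n,len(o),o.min(0),o.max(0)); R[n]=o
def f(p):
    c=np.array([p[0],p[1],10.]);nn=np.array([-np.sin(p[2]),np.cos(p[2]),0]);r=[]
    for n in R:
        for u in R[n]:
            o,d=ray(M[n],u);d=d/np.linalg.norm(d);oc=o-c;bb=oc@d;D=bb*bb-(oc@oc-6400)
            t=-bb-np.sqrt(max(D,0));r.append((oc+t*d)@nn)
    return r
# dome silhouette: light/pink low-sat blob in top
k=im['top'];print('dome row',[tuple(k[int(258/1.42),c]) for c in (186,190,192,194,196,245,247,249,251,255)])
c0=atz(M['top'],(313/1.42,258/1.42),50)[:2];print('dome c0',c0)
s=least_squares(f,[c0[0],c0[1],0.3],loss='soft_l1');print('stripe fit',s.x,np.std(s.fun))
for n,u in(('top',(520/1.42,290/1.42)),('scene',(309/1.42,328/1.42))):print(n,atz(M[n],u,200))
big=lambda n,b,f:(b,f)
for n,b,s in(('top',(440,250,550,340),7),('scene',(270,300,370,430),6)):
    x0,y0,x1,y1=[int(v/1.42) for v in b]; cv2.imwrite(f'pics/c_{n}.png',cv2.resize(im[n][y0:y1,x0:x1,::-1],None,fx=s,fy=s,interpolation=2))
a=cv2.imread('pics/c_top.png');b=cv2.imread('pics/c_scene.png');H=max(a.shape[0],b.shape[0]);o=np.zeros((H,a.shape[1]+b.shape[1],3),np.uint8);o[:a.shape[0],:a.shape[1]]=a;o[:b.shape[0],a.shape[1]:]=b
print(a.shape,b.shape);f=min(1,800/o.shape[1]);print(f);cv2.imwrite('pics/c1.png',cv2.resize(o,None,fx=f,fy=f))
E
```

```text
band scene 70 [261.74285714 261.44285714] [ 612.6655531  -254.04433333  172.        ]
band top 89 [351.7752809  153.05617978] [ 612.36779333 -255.4532737   172.        ]
tri band [ 612.65487208 -254.95693264  172.86105949]
band dir [-0.04940862  0.99877865] 52.3495893792076
base ((612.9866943359375, -259.6371765136719), (89.33100128173828, 368.07275390625), 3.0070836544036865)
lug scene 205 [326.8        157.81463415] [441.03286542 337.81064377  10.        ]
lug top 298 [142.33221477 226.38590604] [443.90435919 331.84924718  10.        ]
((443.8382568359375, 332.89874267578125), (36.88801574707031, 69.78470611572266), 65.4857406616211)
stripe scene 8 [330. 208.] [335. 226.]
stripe top 58 [208. 157.] [231. 206.]
dome row [(np.uint8(147), np.uint8(143), np.uint8(136)), (np.uint8(146), np.uint8(143), np.uint8(136)), (np.uint8(135), np.uint8(132), np.uint8(126)), (np.uint8(108), np.uint8(102), np.uint8(102)), (np.uint8(128), np.uint8(123), np.uint8(122)), (np.uint8(107), np.uint8(102), np.uint8(102)), (np.uint8(84), np.uint8(80), np.uint8(80)), (np.uint8(137), np.uint8(134), np.uint8(128)), (np.uint8(147), np.uint8(144), np.uint8(137)), (np.uint8(147), np.uint8(144), np.uint8(138))]
dome c0 [562.3975114   98.14140559]
stripe fit [564.99283547 103.53487769 -31.850349  ] 1.006113003979372
top [ 477.50420717 -281.9791104   200.        ]
scene [ 480.61231969 -261.10410747  200.        ]
(441, 546, 3) (546, 420, 3)
0.8281573498964804
```

View pics/c1.png

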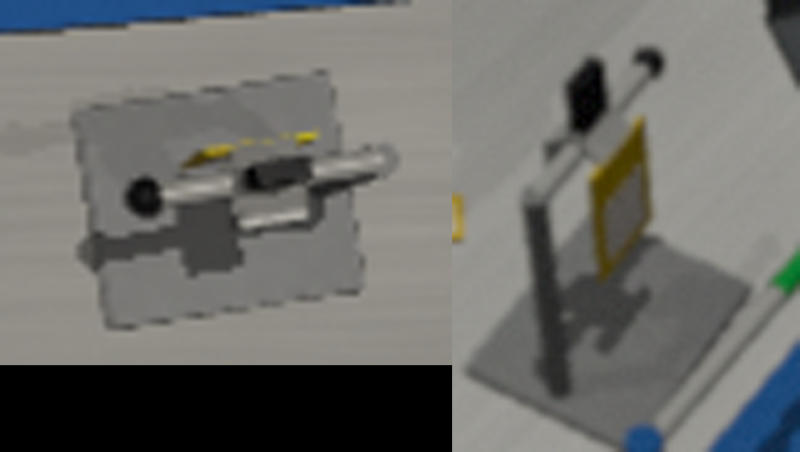

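The band, rail yaw (about 3°), lug (about 444,333, long axis −25°) and stripe (−25°) agree with the given sizes. Next I'll write a row planner and move in above the dome.

```bash
cat > pl.py <<'E'
from h import *
def plan(wps):
    """wps: (xyz mm, yaw deg, nrows) -> rows in m/deg, rounded, error carried on"""
    o=bot.get_obs(); p=np.array(o['tool_pos']); R=Rot.from_euler('xyz',o['tcp_rot']); rows=[]
    for xyz,yaw,n in wps:
        p0=p.copy(); e=Rot.from_euler('xyz',[np.pi,0,np.radians(yaw)])
        rv=(R.inv()*e).as_rotvec(degrees=True); R0=R
        for i in range(1,n+1):
            d=R.inv().apply(p0+(np.array(xyz)-p0)*i/n-p); d=np.round(d/1000,4 if n<=4 else 3)
            t=(R.inv()*R0*Rot.from_rotvec(rv*i/n,degrees=True)).as_rotvec(degrees=True); t=np.round(t,1)
            p=p+R.apply(d*1000); R=R*Rot.from_rotvec(t,degrees=True)
            rows.append([[float(x)+0 for x in d],[float(x)+0 for x in t]])
    import json;print(json.dumps(rows)); print(np.round(p,1),np.round(R.as_euler('xyz',degrees=True),1))
E
python3 - <<'E'
from pl import *
ms=[bot.camera_model('top'),bot.camera_model('scene')]
print('tab',tri(ms,[(357.8,206.5),(217.2,230.1)]))
plan([((420,-330,330),70,8),((520,-80,330),115,7),((565,100,330),155,5)])
E
```

```text
tab [ 474.40457015 -259.46365983  197.57049403]
[[[0.036, -0.009, -0.013], [0.0, 0.0, -6.4]], [[0.037, -0.006, -0.013], [0.0, 0.0, -6.3]], [[0.037, -0.001, -0.013], [0.0, 0.0, -6.4]], [[0.037, 0.003, -0.013], [0.0, 0.0, -6.3]], [[0.037, 0.007, -0.013], [0.0, 0.0, -6.4]], [[0.036, 0.011, -0.013], [0.0, 0.0, -6.4]], [[0.034, 0.015, -0.013], [0.0, -0.1, -6.3]], [[0.032, 0.018, -0.013], [-0.1, 0.0, -6.4]], [[0.038, 0.001, 0.0], [0.0, 0.0, -6.4]], [[0.039, 0.006, 0.0], [0.0, 0.0, -6.5]], [[0.037, 0.01, 0.0], [0.0, 0.0, -6.4]], [[0.036, 0.014, 0.0], [0.0, 0.0, -6.4]], [[0.034, 0.017, 0.0], [0.0, 0.0, -6.4]], [[0.032, 0.022, 0.0], [0.0, 0.0, -6.5]], [[0.029, 0.025, 0.0], [0.0, 0.1, -6.4]], [[0.029, 0.023, 0.0], [0.0, 0.0, -8.0]], [[0.025, 0.027, 0.0], [0.0, 0.0, -8.0]], [[0.021, 0.031, 0.0], [0.0, 0.0, -8.0]], [[0.017, 0.033, 0.0], [0.0, 0.0, -8.0]], [[0.012, 0.035, 0.0], [0.0, 0.0, -8.0]]]
[565.1  99.8 330.2] [180.  -0. 155.]
```

Request:
{"api": "servo_tool", "payload": {"deltas": [[[0.036,-0.009,-0.013],[0.0,0.0,-6.4]],[[0.037,-0.006,-0.013],[0.0,0.0,-6.3]],[[0.037,-0.001,-0.013],[0.0,0.0,-6.4]],[[0.037,0.003,-0.013],[0.0,0.0,-6.3]],[[0.037,0.007,-0.013],[0.0,0.0,-6.4]],[[0.036,0.011,-0.013],[0.0,0.0,-6.4]],[[0.034,0.015,-0.013],[0.0,-0.1,-6.3]],[[0.032,0.018,-0.013],[-0.1,0.0,-6.4]],[[0.038,0.001,0.0],[0.0,0.0,-6.4]],[[0.039,0.006,0.0],[0.0,0.0,-6.5]],[[0.037,0.01,0.0],[0.0,0.0,-6.4]],[[0.036,0.014,0.0],[0.0,0.0,-6.4]],[[0.034,0.017,0.0],[0.0,0.0,-6.4]],[[0.032,0.022,0.0],[0.0,0.0,-6.5]],[[0.029,0.025,0.0],[0.0,0.1,-6.4]],[[0.029,0.023,0.0],[0.0,0.0,-8.0]],[[0.025,0.027,0.0],[0.0,0.0,-8.0]],[[0.021,0.031,0.0],[0.0,0.0,-8.0]],[[0.017,0.033,0.0],[0.0,0.0,-8.0]],[[0.012,0.035,0.0],[0.0,0.0,-8.0]]], "fingers": 1}}

```text
time: 2.6
tool_pos: [565.1, 100.9, 329.6]
tcp_rot: [-3.141, -0.0, 2.71]
contact_force: [-0.1, -0.1, -0.9]
grip_width: 91.6
finger_force: 0.0
```

```bash
python3 - <<'E'
from h import *
import pickle
o=bot.get_obs();print(o['tool_pos'],np.degrees(o['tcp_rot']),o['joint_positions'],o['dq'].max())
m=bot.camera_model('wrist');a=save('wrist','w1.png',1.0);pickle.dump((m,a),open('w1.pkl','wb'))
print(m['xyz'],m['rotation'])
E
```

```text
[565.12607006 100.86285964 329.56573862] [-1.79939824e+02 -2.68564962e-02  1.55291210e+02] [ 4.35372147e-02  3.83588611e-01  1.18237953e+00 -7.19830017e-04
  1.57652152e+00 -1.09601342e+00] 0.5075591254316127
[495.23352276 133.73485359 487.67510187] [2.85162915e+00 1.63518049e-03 1.14002835e+00]
```

View pics/w1.png

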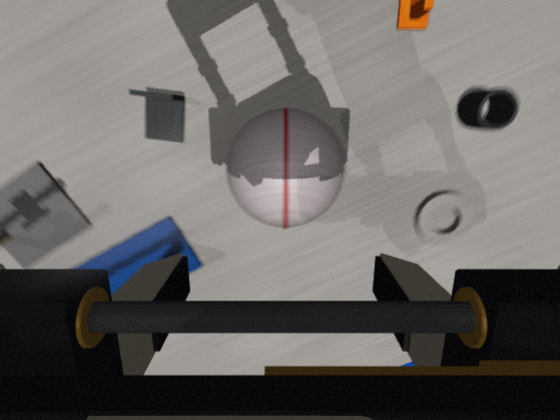

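The wrist view shows the dome centred at about (286,168) with the stripe vertical through it, and the lug at the top edge (415,12). Now I'll fit the dome silhouette and stripe.

```bash
cat > dome.py <<'E'
from h import *
import pickle
from scipy.optimize import least_squares
def edge(im,m,c,nth=180):
    C=np.array([c[0],c[1],10.]);g=cv2.GaussianBlur(im,(3,3),0).astype(float);out=[]
    cam=np.array(m['xyz'],float);L=np.linalg.norm(cam-C);z=(cam-C)/L
    x=np.cross(z,[0,0,1.]);x/=np.linalg.norm(x);y=np.cross(z,x)
    for t in np.linspace(0,2*np.pi,nth,False):
        rs=np.arange(66,95,0.5);al=np.arcsin(rs/L)
        # points with ray-to-centre distance rs
        q=np.array([C+z*(r*np.sin(a))+(x*np.cos(t)+y*np.sin(t))*(r*np.cos(a)) for r,a in zip(rs,al)])
        if (q[rs<=82][-1][2])<12: continue
        uv=proj(m,q).astype(np.float32)
        if uv.min()<2 or uv[:,0].max()>555 or uv[:,1].max()>415: continue
        v=np.stack([cv2.remap(g[...,k],uv[:,0][None],uv[:,1][None],1)[0] for k in range(3)],1)
        d=np.abs(v[4:]-v[:-4]).sum(1);i=d.argmax()
        if d[i]>25: out.append(uv[i+2])
    return np.array(out)
def fit(views,c):
    for _ in range(3):
        E=[(ray(m,u)) for m,im in views for u in edge(im,m,c)]
        def f(p):
            C=np.array([p[0],p[1],10.]);return [np.linalg.norm(np.cross(C-o,d))/np.linalg.norm(d)-80 for o,d in E]
        s=least_squares(f,c,loss='soft_l1');c=s.x
    return c,len(E),np.median(np.abs(s.fun))
def stripe(views,c):
    P=[]
    for m,im in views:
        a=im.astype(int);k=(a[...,0]-a[...,1:].max(-1)>25)
        w=k*(a[...,0]-a[...,1:].max(-1))
        for v,u in zip(*np.nonzero(k)):
            o,d=ray(m,(u,v));d=d/np.linalg.norm(d);oc=o-[c[0],c[1],10];b=oc@d;D=b*b-(oc@oc-6400)
            if D>0:
                q=oc-(b+np.sqrt(D))*d
                if q[2]>15:P.append([q[0],q[1]])
    P=np.array(P,np.float32);l=cv2.fitLine(P,cv2.DIST_HUBER,0,.01,.01).ravel()
    n=np.array([-l[1],l[0]]);return len(P),np.degrees(np.arctan2(l[1],l[0])),n@l[2:],n
E
python3 - <<'E'
from dome import *
m,a=pickle.load(open('w1.pkl','rb'))
V={'w':(m,a),'top':(bot.camera_model('top'),np.load('t0.npy')),'scene':(bot.camera_model('scene'),np.load('s0.npy'))}
for k in V:
    c,n,r=fit([V[k]],(565,100)); print(k,c,n,r,stripe([V[k]],c))
E
```

```text
w [566.86824252 106.15308503] 109 0.4397066593832619 (620, np.float32(-25.201796), np.float32(-0.037742138), array([0.42580763, 0.9048137 ], dtype=float32))
top [567.78215616 103.78845901] 92 0.4974387078549185 (129, np.float32(-25.177845), np.float32(-1.297502), array([0.4254294, 0.9049916], dtype=float32))
scene [565.49494152 103.04225601] 20 0.35520132517144276 (88, np.float32(-24.638187), np.float32(-1.1206331), array([0.41688672, 0.90895844], dtype=float32))
```

```bash
python3 - <<'E'
from dome import *
for i in range(2):
    o=bot.get_obs();m=bot.camera_model('wrist');a=bot.capture('wrist');print(o['tool_pos'],np.abs(o['dq']).max())
    c,n,r=fit([(m,a)],(566,103)); print(c,n,r,stripe([(m,a)],c))
pickle.dump((m,a),open('w2.pkl','wb'))
from pl import plan
plan([((448,300,250),155,7)])
E
```

```text
[565.54231299 104.89845161 329.24254059] 0.10876453668690153
[565.9248423  103.77286287] 128 0.4831901213609626 (528, np.float32(-25.12023), np.float32(-0.1859467), array([0.42451915, 0.905419  ], dtype=float32))
[565.19357785 102.75604397 329.1596521 ] 0.055217761626773755
[566.10990593 103.6249049 ] 124 0.49074836982068604 (537, np.float32(-25.263983), np.float32(-0.29439735), array([0.42678943, 0.904351  ], dtype=float32))
[[[0.027, 0.019, 0.011], [0.0, 0.0, 0.0]], [[0.027, 0.019, 0.012], [0.0, 0.0, 0.0]], [[0.027, 0.018, 0.011], [0.0, 0.0, 0.1]], [[0.027, 0.019, 0.011], [0.0, 0.0, 0.0]], [[0.028, 0.019, 0.012], [-0.1, 0.0, 0.0]], [[0.027, 0.019, 0.011], [0.0, 0.0, 0.0]], [[0.027, 0.018, 0.011], [0.0, -0.1, 0.0]]]
[447.7 299.9 250.3] [180.   0. 155.]
```

Request:
{"api": "servo_tool", "payload": {"deltas": [[[0.033,0.022,0.011],[0,0,0]],[[0.033,0.022,0.011],[0,0,0]],[[0.033,0.022,0.011],[0,0,0]],[[0.033,0.022,0.011],[0,0,0]],[[0.033,0.022,0.011],[0,0,0]],[[0.033,0.022,0.011],[0,0,0]],[[0,0,0],[0,0,0]],[[0,0,0],[0,0,0]],[[0,0,0],[0,0,0]],[[0,0,0],[0,0,0]]]}}

```text
time: 4.0
tool_pos: [442.0, 302.0, 264.2]
tcp_rot: [-3.141, 0.001, 2.704]
contact_force: [-1.4, -0.4, 0.8]
grip_width: 92.4
finger_force: 0.0
```

```bash
python3 - <<'E'
from h import *
import pickle
o=bot.get_obs();print(o['tool_pos'],np.degrees(o['tcp_rot']),np.abs(o['dq']).max())
m=bot.camera_model('wrist');a=save('wrist','w3.png',1.0);pickle.dump((m,a),open('w3.pkl','wb'))
h=cv2.cvtColor(a,cv2.COLOR_RGB2HSV);k=cv2.inRange(h,(4,110,40),(22,255,255));k[240:]=0
n,l,s,c=cv2.connectedComponentsWithStats(k);i=1+s[1:,4].argmax();print(s[i],c[i])
v,u=np.nonzero(l==i)
P=np.array([atz(m,(x,y),6)[:2] for x,y in zip(u,v)],np.float32);print(cv2.minAreaRect(P))
E
```

```text
[442.04016814 302.01056691 264.15148881] [-1.79982876e+02  4.57260044e-02  1.54926828e+02] 0.0069120981855323145
[  48   68  220   37 5021] [159.34754033  86.19040032]
((290.8653564453125, 221.80996704101562), (243.8259735107422, 25.211517333984375), 61.080726623535156)
```

View pics/w3.png

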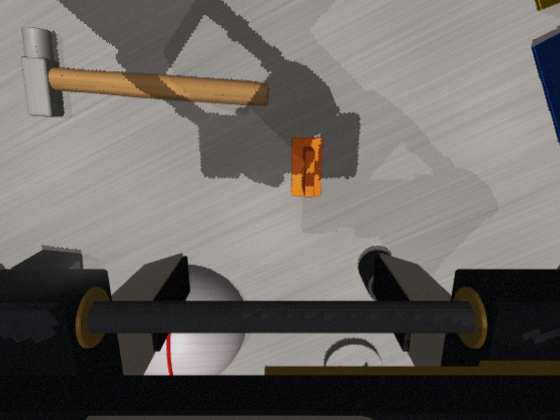

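The lug stands upright with its foot spanning about (292–322, 137–196), long axis along the picture's rows direction and close to the finger orientation.

```bash
python3 - <<'E'
from h import *
import pickle
m,a=pickle.load(open('w3.pkl','rb'))
h=cv2.cvtColor(a,cv2.COLOR_RGB2HSV);k=cv2.inRange(h,(4,170,40),(20,255,255));z=np.zeros_like(k);z[125:210,280:335]=k[125:210,280:335]
v,u=np.nonzero(z);print(len(u),u.min(),u.max(),v.min(),v.max())
P=np.array([atz(m,(x,y),6)[:2] for x,y in zip(u,v)],np.float32);print(cv2.minAreaRect(P))
# model mask check: silhouettes of foot + plate boxes fit by IoU
from scipy.optimize import minimize
def mask(p):
    t=np.radians(p[2]);R=np.array([[np.cos(t),-np.sin(t)],[np.sin(t),np.cos(t)]]);M=np.zeros((420,560),np.uint8)
    for L,W,z0,z1 in((70,36,0,6),(50,10,6,52)):
        q=[[*(R@[sx*L/2,sy*W/2]+p[:2]),zz] for sx in(-1,1) for sy in(-1,1) for zz in(z0,z1)]
        H=cv2.convexHull(proj(m,q).astype(np.float32)); cv2.fillConvexPoly(M,np.round(H*16).astype(np.int32),255,shift=4)
    return M
zz=cv2.morphologyEx(z,cv2.MORPH_CLOSE,np.ones((7,7)))
f=lambda p:-((mask(p)&zz)>0).sum()/((mask(p)|zz)>0).sum()
s=minimize(f,[444,333,-25],method='Nelder-Mead',options=dict(initial_simplex=[[442,331,-27],[447,333,-25],[442,337,-24],[446,335,-22]]));print(s.x,s.fun)
E
```

```text
1720 292 322 138 196
((444.3603210449219, 334.7939453125), (35.0491943359375, 69.45211029052734), 64.95039367675781)
[444.27789298 334.05655221 -24.54438693] -0.9347826086956522
```

```bash
python3 - <<'E'
from pl import *
plan([((444.3,334.2,90),155.2,6),((444.3,334.2,26),155.2,6)])
E
```

```text
[[[0.002, 0.005, 0.029], [0.0, 0.0, 0.0]], [[0.002, 0.005, 0.029], [0.0, 0.0, -0.1]], [[0.002, 0.005, 0.029], [0.0, 0.0, 0.0]], [[0.002, 0.005, 0.029], [0.0, 0.0, -0.1]], [[0.002, 0.005, 0.029], [0.0, 0.0, 0.0]], [[0.001, 0.005, 0.029], [0.0, 0.0, -0.1]], [[0.0, 0.0, 0.011], [0.0, 0.0, 0.0]], [[0.0, 0.0, 0.01], [0.0, 0.0, 0.0]], [[0.0, 0.0, 0.011], [0.0, 0.0, 0.0]], [[0.0, 0.0, 0.011], [0.0, 0.0, 0.0]], [[0.0, 0.0, 0.01], [0.0, 0.0, 0.0]], [[0.001, 0.0, 0.011], [0.0, 0.0, 0.0]]]
[443.8 334.3  26.1] [-180.     0.   155.2]
```

Request:
{"api": "servo_tool", "payload": {"deltas": [[[0.002,0.005,0.029],[0,0,0]],[[0.002,0.005,0.029],[0,0,-0.1]],[[0.002,0.005,0.029],[0,0,0]],[[0.002,0.005,0.029],[0,0,-0.1]],[[0.002,0.005,0.029],[0,0,0]],[[0.001,0.005,0.029],[0,0,-0.1]],[[0,0,0.011],[0,0,0]],[[0,0,0.01],[0,0,0]],[[0,0,0.011],[0,0,0]],[[0,0,0.011],[0,0,0]],[[0,0,0.01],[0,0,0]],[[0,0,0.011],[0,0,0]],[[0,0,0],[0,0,0]],[[0,0,0],[0,0,0]],[[0,0,0],[0,0,0]]]}}

```text
time: 5.92
tool_pos: [444.3, 334.7, 26.3]
tcp_rot: [3.141, 0.001, 2.711]
contact_force: [-0.0, -0.3, -0.2]
grip_width: 91.8
finger_force: 0.0
```

Request:
{"api": "servo_tool", "payload": {"deltas": [[[0,0,0],[0,0,0]],[[0,0,0],[0,0,0]],[[0,0,0],[0,0,0]],[[0,0,0],[0,0,0]],[[0,0,0],[0,0,0]],[[0,0,0],[0,0,0]],[[0,0,0],[0,0,0]],[[0,0,0],[0,0,0]]], "fingers": 0}}

```text
time: 6.92
tool_pos: [444.0, 334.5, 25.9]
tcp_rot: [-3.141, 0.0, 2.711]
contact_force: [0.4, 0.9, 0.4]
grip_width: 16.2
finger_force: 0.0
```

Request:
{"api": "servo_tool", "payload": {"deltas": [[[0,0,0],[0,0,0]],[[0,0,0],[0,0,0]],[[0,0,0],[0,0,0]]]}}

```text
time: 7.3
tool_pos: [444.1, 334.5, 25.9]
tcp_rot: [-3.141, 0.0, 2.711]
contact_force: [0.4, 0.5, 0.2]
grip_width: 9.9
finger_force: 30.0
```

```bash
python3 - <<'E'
from pl import *
o=bot.get_obs();print(o['grip_width'],o['finger_force'],o['tool_pos'],np.degrees(o['tcp_rot']))
plan([((444,334.5,40),155,3),((470,290,150),155,5),((566,103.4,150),154.8,8)])
E
```

```text
9.92084889110703 29.99243974685669 [444.05298469 334.53628865  25.8953388 ] [-1.79969406e+02  2.43349479e-02  1.55327551e+02]
[[[0.0, 0.0, -0.0047], [0.0, 0.0, 0.1]], [[0.0, 0.0, -0.0047], [0.0, 0.0, 0.1]], [[0.0, -0.0001, -0.0047], [0.0, 0.0, 0.1]], [[-0.008, -0.006, -0.022], [0.0, 0.0, 0.0]], [[-0.009, -0.006, -0.022], [0.0, 0.0, 0.0]], [[-0.008, -0.006, -0.022], [0.0, 0.0, 0.0]], [[-0.009, -0.006, -0.022], [0.0, 0.0, 0.0]], [[-0.008, -0.005, -0.022], [0.0, 0.0, 0.0]], [[-0.021, -0.016, 0.0], [0.0, 0.0, 0.0]], [[-0.021, -0.016, 0.0], [0.0, 0.0, 0.1]], [[-0.02, -0.016, 0.0], [0.0, 0.0, 0.0]], [[-0.021, -0.016, 0.0], [0.0, 0.0, 0.0]], [[-0.021, -0.017, 0.0], [0.0, 0.0, 0.0]], [[-0.021, -0.016, 0.0], [0.0, 0.0, 0.1]], [[-0.021, -0.016, 0.0], [0.0, 0.0, 0.0]], [[-0.02, -0.016, 0.0], [0.0, 0.0, 0.0]]]
[565.5 103.3 150.2] [-180.     0.   154.8]
```

Request:
{"api": "servo_tool", "payload": {"deltas": [[[0,0,-0.005],[0,0,0.1]],[[0,0,-0.005],[0,0,0.1]],[[0,0,-0.005],[0,0,0.1]],[[-0.008,-0.006,-0.022],[0,0,0]],[[-0.009,-0.006,-0.022],[0,0,0]],[[-0.008,-0.006,-0.022],[0,0,0]],[[-0.009,-0.006,-0.022],[0,0,0]],[[-0.008,-0.005,-0.022],[0,0,0]],[[-0.021,-0.016,0],[0,0,0]],[[-0.021,-0.016,0],[0,0,0.1]],[[-0.021,-0.016,0],[0,0,0]],[[-0.021,-0.016,0],[0,0,0]],[[-0.021,-0.017,0],[0,0,0]],[[-0.021,-0.016,0],[0,0,0]],[[-0.021,-0.016,0],[0,0,0]],[[-0.02,-0.016,0],[0,0,0]],[[0,0,0],[0,0,0]],[[0,0,0],[0,0,0]],[[0,0,0],[0,0,0]],[[0,0,0],[0,0,0]]]}}

```text
time: 9.8
tool_pos: [566.2, 103.7, 151.1]
tcp_rot: [-3.141, 0.0, 2.705]
contact_force: [-0.1, -0.0, -2.8]
grip_width: 9.9
finger_force: 30.0
```

```bash
python3 - <<'E'
from pl import *
import pickle
o=bot.get_obs();print(o['grip_width'],o['tool_pos'],np.degrees(o['tcp_rot']),o['contact_force'])
m=bot.camera_model('wrist');a=bot.capture('wrist');t=bot.capture('top');s=bot.capture('scene')
c=np.zeros((600,800,3),np.uint8)
c[:300,:400]=cv2.resize(a,(400,300));c[:300,400:]=cv2.resize(t[120:240,150:310],(400,300));c[300:,:400]=cv2.resize(s[150:270,250:410],(400,300));c[300:,400:]=cv2.resize(a[200:410,140:420],(400,300))
cv2.imwrite('pics/m1.png',c[...,::-1])
plan([((566.1,103.3,122),154.9,4),((566.1,103.3,116.5),154.9,4)])
E
```

```text
9.868326516182409 [566.23650572 103.68897222 151.12209229] [-1.79968787e+02  1.81358998e-02  1.54983585e+02] [-0.0569183  -0.01947325 -2.77362714]
[[[0.0001, 0.0, 0.0073], [0.0, 0.0, 0.0]], [[0.0, -0.0001, 0.0073], [0.0, 0.0, 0.0]], [[0.0001, 0.0, 0.0072], [0.0, 0.0, 0.0]], [[0.0001, -0.0001, 0.0073], [0.0, 0.0, 0.1]], [[0.0, 0.0, 0.0014], [0.0, 0.0, 0.0]], [[0.0, 0.0, 0.0014], [0.0, 0.0, 0.0]], [[0.0, 0.0, 0.0013], [0.0, 0.0, 0.0]], [[0.0, 0.0, 0.0014], [0.0, 0.0, 0.0]]]
[566.1 103.3 116.5] [-180.     0.   154.9]
```

View pics/m1.png

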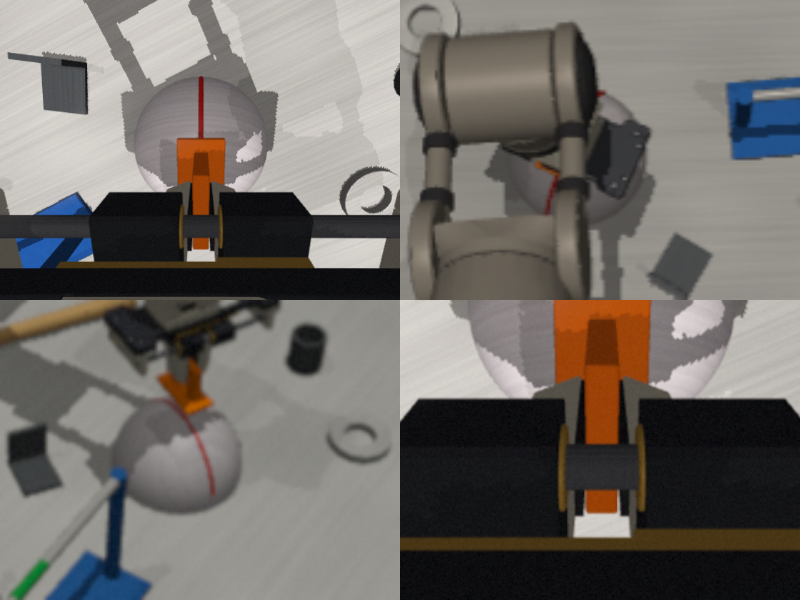

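The lug hangs level above the dome with its foot in line with the red stripe. Now lowering it gently.

Request:
{"api": "servo_tool", "payload": {"deltas": [[[0,0,0.007],[0,0,0]],[[0,-0.0003,0.007],[0,0,0]],[[0,0,0.007],[0,0,0]],[[0,0,0.007],[0,0,0]],[[0,0,0.002],[0,0,0]],[[0,0,0.001],[0,0,0]],[[0,0,0.001],[0,0,0]],[[0,0,0.001],[0,0,0]],[[0,0,0],[0,0,0]],[[0,0,0],[0,0,0]]]}}

```text
time: 11.2
tool_pos: [566.4, 102.7, 118.1]
tcp_rot: [-3.141, 0.0, 2.704]
contact_force: [0.7, -0.0, -3.4]
grip_width: 9.5
finger_force: 30.0
```

Request:
{"api": "servo_tool", "payload": {"deltas": [[[0,0.0003,0.001],[0,0,0]],[[0,0,0],[0,0,0]],[[0,0,0.0005],[0,0,0]],[[0,0,0],[0,0,0]],[[0,0,0],[0,0,0]]]}}

```text
time: 11.82
tool_pos: [566.5, 103.0, 116.6]
tcp_rot: [-3.141, 0.0, 2.704]
contact_force: [-0.2, 0.6, -2.1]
grip_width: 9.5
finger_force: 30.0
```

Request:
{"api": "servo_tool", "payload": {"deltas": [[[0,0,0.0005],[0,0,0]],[[0,0,0],[0,0,0]],[[0,0,0],[0,0,0]]]}}

```text
time: 12.2
tool_pos: [566.5, 103.0, 116.1]
tcp_rot: [-3.141, 0.0, 2.704]
contact_force: [1.0, -0.5, -2.9]
grip_width: 9.6
finger_force: 30.0
```

Request:
{"api": "servo_tool", "payload": {"deltas": [[[0,0,0.0003],[0,0,0]],[[0,0,0],[0,0,0]],[[0,0,0],[0,0,0]]]}}

```text
time: 12.58
tool_pos: [566.6, 103.0, 115.8]
tcp_rot: [-3.141, 0.001, 2.704]
contact_force: [0.1, -0.7, -1.7]
grip_width: 9.7
finger_force: 30.0
```

Request:
{"api": "servo_tool", "payload": {"deltas": [[[0,0,0.0003],[0,0,0]],[[0,0,0],[0,0,0]],[[0,0,0],[0,0,0]]]}}

```text
time: 12.95
tool_pos: [566.7, 103.0, 115.8]
tcp_rot: [-3.141, 0.001, 2.704]
contact_force: [-1.3, -0.1, 0.9]
grip_width: 9.5
finger_force: 30.0
```

Request:
{"api": "servo_tool", "payload": {"deltas": [[[0,0,0.0003],[0,0,0]],[[0,0,0],[0,0,0]],[[0,0,0],[0,0,0]]]}}

```text
time: 13.32
tool_pos: [566.7, 103.0, 115.7]
tcp_rot: [-3.141, 0.001, 2.704]
contact_force: [-1.7, 0.3, 5.6]
grip_width: 9.6
finger_force: 30.0
```

Request:
{"api": "servo_tool", "payload": {"deltas": [[[0,0,-0.0003],[0,0,0]],[[0,0,0],[0,0,0]]]}}

```text
time: 13.58
tool_pos: [566.7, 103.0, 115.7]
tcp_rot: [-3.141, 0.001, 2.704]
contact_force: [-2.3, -0.6, 4.6]
grip_width: 9.3
finger_force: 30.0
```

Request:
{"api": "servo_tool", "payload": {"deltas": [[[0,0,0],[0,0,0]],[[0,0,0],[0,0,0]],[[0,0,0],[0,0,0]],[[0,0,0],[0,0,0]],[[0,0,0],[0,0,0]],[[0,0,0],[0,0,0]]], "fingers": 0.45}}

```text
time: 14.32
tool_pos: [566.5, 103.0, 115.5]
tcp_rot: [-3.141, 0.0, 2.704]
contact_force: [0.8, 1.0, -0.1]
grip_width: 41.1
finger_force: 0.0
```

Request:
{"api": "servo_tool", "payload": {"deltas": [[[0,0,-0.005],[0,0,0]],[[0,0,-0.015],[0,0,0]],[[0,0,-0.03],[0,0,0]],[[0,0,-0.04],[0,0,0]],[[0,0,-0.04],[0,0,0]],[[0,0,-0.04],[0,0,0]],[[0,0,-0.03],[0,0,0]],[[0,0,0],[0,0,0]],[[0,0,0],[0,0,0]]]}}

```text
time: 15.45
tool_pos: [566.1, 103.1, 315.0]
tcp_rot: [-3.141, -0.0, 2.704]
contact_force: [-0.0, -0.8, -0.6]
grip_width: 41.1
finger_force: 0.0
```

```bash
python3 - <<'E'
from pl import *
import pickle
o=bot.get_obs();print(o['grip_width'],o['tool_pos'],np.degrees(o['tcp_rot']),o['contact_force'])
m=bot.camera_model('wrist');a=bot.capture('wrist');t=bot.capture('top');s=bot.capture('scene')
pickle.dump((m,a),open('w4.pkl','wb'))
c=np.zeros((600,800,3),np.uint8)
c[:300,:400]=cv2.resize(a,(400,300));c[:300,400:]=cv2.resize(t[120:240,150:310],(400,300));c[300:,:400]=cv2.resize(s[150:270,250:410],(400,300))
cv2.imwrite('pics/m2.png',c[...,::-1])
plan([((540,-60,310),125,8),((474.4,-235,310),98.8,7)])
E
```

```text
41.073459068237774 [566.06371191 103.09549446 315.00271375] [-1.79943997e+02 -2.07589657e-02  1.54926401e+02] [-0.00474727 -0.75361021 -0.63378168]
[[[-0.006, -0.02, 0.001], [0.0, 0.0, 3.7]], [[-0.007, -0.019, 0.0], [0.0, 0.0, 3.8]], [[-0.008, -0.019, 0.001], [0.0, 0.0, 3.7]], [[-0.009, -0.019, 0.0], [-0.1, 0.0, 3.8]], [[-0.011, -0.017, 0.001], [0.0, 0.0, 3.7]], [[-0.012, -0.017, 0.0], [0.0, -0.1, 3.7]], [[-0.013, -0.016, 0.001], [0.0, 0.0, 3.8]], [[-0.013, -0.016, 0.0], [0.0, 0.0, 3.7]], [[-0.015, -0.022, 0.0], [0.0, 0.0, 3.7]], [[-0.017, -0.021, 0.0], [0.0, 0.0, 3.8]], [[-0.018, -0.02, 0.0], [0.0, 0.0, 3.7]], [[-0.019, -0.018, 0.0], [0.0, 0.0, 3.8]], [[-0.02, -0.018, 0.0], [0.0, 0.0, 3.7]], [[-0.021, -0.016, 0.0], [0.0, 0.0, 3.8]], [[-0.023, -0.014, 0.0], [0.0, 0.0, 3.7]]]
[ 474.6 -235.1  310.5] [-180.     0.    98.8]
```

View pics/m2.png

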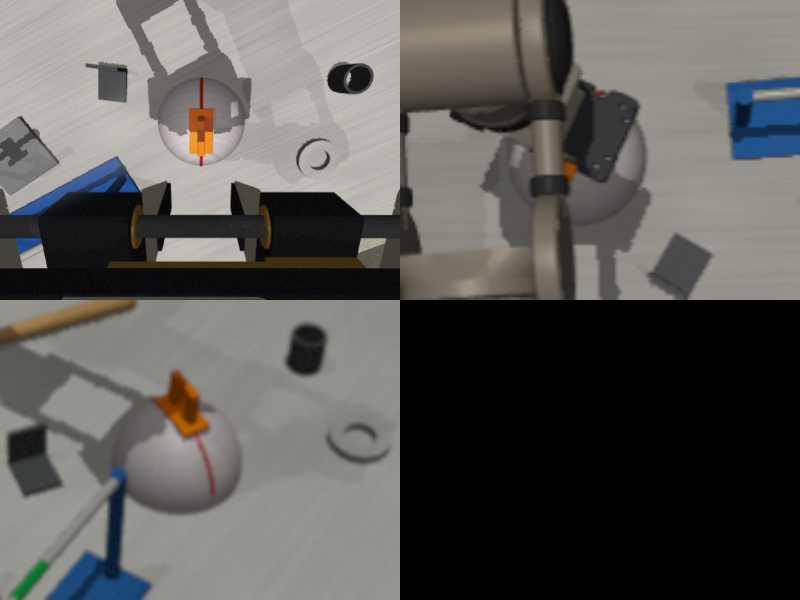

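The lug stands upright on the crown along the stripe (wrist tile at (201,130), scene tile at (185,405)). Next is the tag.

Request:
{"api": "servo_tool", "payload": {"deltas": [[[-0.006,-0.02,0],[0,0,3.7]],[[-0.007,-0.019,0],[0,0,3.8]],[[-0.008,-0.019,0],[0,0,3.7]],[[-0.009,-0.019,0],[0,0,3.8]],[[-0.011,-0.017,0.001],[0,0,3.7]],[[-0.012,-0.017,0],[0,0,3.7]],[[-0.013,-0.016,0],[0,0,3.8]],[[-0.013,-0.016,0],[0,0,3.7]],[[-0.015,-0.022,0],[0,0,3.7]],[[-0.017,-0.021,0],[0,0,3.8]],[[-0.018,-0.02,0],[0,0,3.7]],[[-0.019,-0.018,0],[0,0,3.8]],[[-0.02,-0.018,0],[0,0,3.7]],[[-0.021,-0.016,0],[0,0,3.8]],[[-0.023,-0.014,0],[0,0,3.7]],[[0,0,0],[0,0,0]],[[0,0,0],[0,0,0]],[[0,0,0],[0,0,0]],[[0,0,0],[0,0,0]]], "fingers": 0.7}}

```text
time: 17.98
tool_pos: [475.3, -234.4, 314.7]
tcp_rot: [3.141, 0.001, 1.726]
contact_force: [-0.0, 1.0, -0.3]
grip_width: 64.3
finger_force: 0.0
```

```bash
python3 - <<'E'
from h import *
import pickle
o=bot.get_obs();print(o['grip_width'],o['tool_pos'],np.degrees(o['tcp_rot']),np.abs(o['dq']).max())
m=bot.camera_model('wrist');a=bot.capture('wrist');pickle.dump((m,a),open('w5.pkl','wb'))
cv2.imwrite('pics/w5.png',cv2.resize(a,(800,600),interpolation=2)[...,::-1])
E
```

```text
64.27766017372413 [ 475.29915976 -234.40812445  314.73452901] [1.79993073e+02 3.71536564e-02 9.88883049e+01] 0.002525419285451214
```

View pics/w5.png

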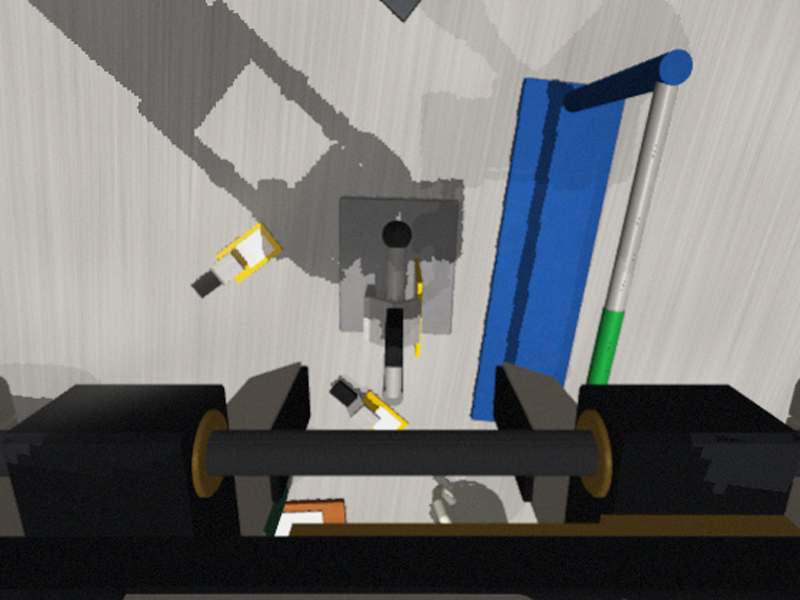

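The wrist view shows the stand's ball at (397,234), the tab spanning (385–403, 308–368), the rail's +y post top at (677,67), and the band starting at (612,310). The yellow plate is on the rail side.

```bash
python3 - <<'E'
from h import *
import pickle
m,a=pickle.load(open('w5.pkl','rb'));s=1/1.4286
A=lambda u,z:np.round(atz(m,(u[0]*s,u[1]*s),z)[:2],1)
print('ball',A((397,234),170),'post end',A((394,398),174))
print('tab far top',A((394,368),216),'near bottom',A((394,308),183))
print('hook near edge ridge',A((393,290),176))
print('railpost',A((677,67),174),'bar axis',A((663,92),172),A((612,310),174))
mt=bot.camera_model('top');ms=bot.camera_model('scene');q=1/1.42
t=lambda u,z:np.round(atz(mt,(u[0]*q,u[1]*q),z)[:2],1)
print('top: ball',t((474,298),170),'post',t((532,289),170))
print('top posts',t((407,224),174),t((573,212),174))
print('predict tab top corners',[np.round(x/s) for x in proj(m,[[474.4,-260,216],[474.4,-260,199]])])
E
```

```text
ball [ 467.9 -201.8] post end [ 482.4 -308.7]
tab far top [ 477.  -269.1] near bottom [ 472.8 -244.5]
hook near edge ridge [ 470.6 -235.3]
railpost [604.7 -87.8] bar axis [ 601.9 -100.7] [ 607.9 -227.4]
top: ball [ 467.4 -203.9] post [ 480.7 -309.2]
top posts [604.3 -87.4] [ 618.6 -389.8]
predict tab top corners [array([392., 352.]), array([392., 341.])]
```

```bash
python3 - <<'E'
from pl import *
plan([((475.1,-257.3,235),97.7,5),((475.1,-257.3,185),97.7,5)])
E
```

```text
[[[-0.004, -0.001, 0.016], [0.0, 0.0, 0.2]], [[-0.005, 0.0, 0.016], [0.0, 0.0, 0.3]], [[-0.004, -0.001, 0.016], [0.0, 0.0, 0.2]], [[-0.005, -0.001, 0.016], [0.0, 0.0, 0.2]], [[-0.004, -0.001, 0.016], [0.0, 0.0, 0.3]], [[0.0, 0.0, 0.01], [0.0, 0.0, 0.0]], [[0.0, 0.0, 0.01], [0.0, 0.0, 0.0]], [[0.0, 0.0, 0.01], [0.0, 0.0, 0.0]], [[0.0, 0.0, 0.01], [0.0, 0.0, 0.0]], [[0.0, 0.0, 0.01], [0.0, 0.0, 0.0]]]
[ 474.6 -256.9  184.7] [180.    0.   97.7]
```

Request:
{"api": "servo_tool", "payload": {"deltas": [[[-0.004,-0.001,0.016],[0,0,0.2]],[[-0.005,0,0.016],[0,0,0.3]],[[-0.004,-0.001,0.016],[0,0,0.2]],[[-0.005,0,0.016],[0,0,0.2]],[[-0.004,-0.001,0.016],[0,0,0.3]],[[0,0,0.01],[0,0,0]],[[0,0,0.01],[0,0,0]],[[0,0,0.01],[0,0,0]],[[0,0,0.01],[0,0,0]],[[0,0,0.01],[0,0,0]],[[0,0,0],[0,0,0]],[[0,0,0],[0,0,0]],[[0,0,0],[0,0,0]]]}}

```text
time: 19.65
tool_pos: [475.6, -257.5, 185.1]
tcp_rot: [3.141, 0.001, 1.704]
contact_force: [-0.3, -0.2, -0.9]
grip_width: 64.5
finger_force: 0.0
```

Request:
{"api": "servo_tool", "payload": {"deltas": [[[0,0,0],[0,0,0]],[[0,0,0],[0,0,0]],[[0,0,0],[0,0,0]],[[0,0,0],[0,0,0]],[[0,0,0],[0,0,0]],[[0,0,0],[0,0,0]],[[0,0,0],[0,0,0]],[[0,0,0],[0,0,0]]], "fingers": 0}}

```text
time: 20.65
tool_pos: [474.7, -257.4, 184.7]
tcp_rot: [-3.14, 0.0, 1.704]
contact_force: [-4.6, -0.3, 3.9]
grip_width: 9.5
finger_force: 30.0
```

```bash
python3 - <<'E'
from pl import *
plan([((474.7,-257.4,215),97.6,4),((474.7,-257.4,296),97.6,4),((608.1,-165,296),92.7,7)])
E
```

```text
[[[0.0, 0.0, -0.0076], [0.0, 0.0, 0.0]], [[0.0, 0.0, -0.0076], [0.0, 0.0, 0.0]], [[0.0, 0.0, -0.0075], [-0.1, 0.0, 0.0]], [[0.0, 0.0, -0.0076], [0.0, 0.0, 0.0]], [[0.0, 0.0, -0.0203], [0.0, 0.0, 0.0]], [[0.0, 0.0, -0.0202], [0.0, 0.0, 0.0]], [[0.0, 0.0, -0.0203], [0.0, 0.0, 0.0]], [[-0.0001, 0.0, -0.0202], [0.0, 0.0, 0.0]], [[0.011, 0.021, 0.0], [0.0, 0.0, 0.7]], [[0.01, 0.02, 0.0], [0.0, 0.0, 0.7]], [[0.011, 0.021, 0.0], [0.0, 0.0, 0.7]], [[0.012, 0.02, 0.0], [0.0, 0.0, 0.7]], [[0.011, 0.02, 0.0], [0.0, 0.0, 0.7]], [[0.012, 0.02, 0.0], [0.0, 0.0, 0.7]], [[0.012, 0.02, 0.0], [0.0, 0.0, 0.7]]]
[ 608.5 -165.1  296. ] [180.    0.   92.7]
```

Request:
{"api": "servo_tool", "payload": {"deltas": [[[0,0,-0.0075],[0,0,0]],[[0,0,-0.0075],[0,0,0]],[[0,0,-0.0075],[0,0,0]],[[0,0,-0.0075],[0,0,0]],[[0,0,-0.02],[0,0,0]],[[0,0,-0.02],[0,0,0]],[[0,0,-0.02],[0,0,0]],[[0,0,-0.02],[0,0,0]],[[0.011,0.021,0],[0,0,0.7]],[[0.01,0.02,0],[0,0,0.7]],[[0.011,0.021,0],[0,0,0.7]],[[0.012,0.02,0],[0,0,0.7]],[[0.011,0.02,0],[0,0,0.7]],[[0.012,0.02,0],[0,0,0.7]],[[0.012,0.02,0],[0,0,0.7]],[[0,0,0],[0,0,0]],[[0,0,0],[0,0,0]],[[0,0,0],[0,0,0]],[[0,0,0],[0,0,0]]]}}

```text
time: 23.02
tool_pos: [608.7, -165.4, 294.9]
tcp_rot: [3.141, 0.001, 1.618]
contact_force: [-0.9, 0.3, 0.5]
grip_width: 9.7
finger_force: 30.0
```

```bash
python3 - <<'E'
from pl import *
import pickle
o=bot.get_obs();print(o['grip_width'],o['tool_pos'],np.degrees(o['tcp_rot']),o['contact_force'])
m=bot.camera_model('wrist');a=bot.capture('wrist');t=bot.capture('top');s=bot.capture('scene')
pickle.dump((m,a),open('w6.pkl','wb'))
c=np.zeros((600,800,3),np.uint8)
c[:300,:400]=cv2.resize(a,(400,300));c[:300,400:]=cv2.resize(t[100:220,270:430],(400,300));c[300:,:400]=cv2.resize(s[180:300,210:370],(400,300),interpolation=2);c[300:,400:]=cv2.resize(a[100:310,180:460],(400,300),interpolation=2)
cv2.imwrite('pics/m3.png',c[...,::-1])
E
```

```text
9.696478249979585 [ 608.67886137 -165.39726508  294.90355552] [1.79988783e+02 4.69270143e-02 9.26830437e+01] [-0.88006519  0.26790035  0.4781839 ]
```

View pics/m3.png

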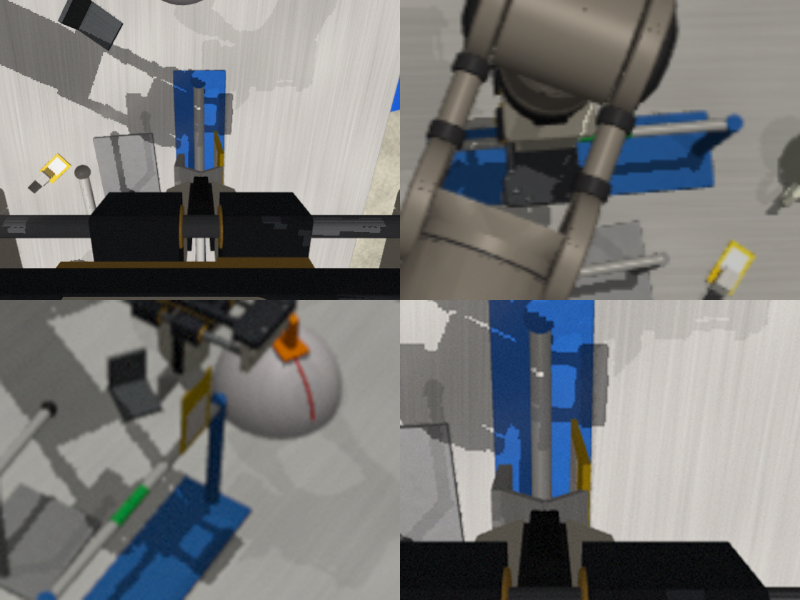

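The tag is held upright, its hook straddling the bar's line, over the bare part between the +y post and the band. Lowering it.

```bash
python3 - <<'E'
from h import *
import pickle
m,a=pickle.load(open('w6.pkl','rb'))
for u in((278,125),(278.7,180),(278.7,233)):print(atz(m,u,174))
E
```

```text
[603.65993532 -98.67327407 174.        ]
[ 606.16156573 -141.71429346  174.        ]
[ 608.23073925 -187.15133041  174.        ]
```

Request:
{"api": "servo_tool", "payload": {"deltas": [[[0,0,0.015],[0,0,0]],[[0,0,0.015],[0,0,0]],[[0,0,0.015],[0,0,0]],[[0,0,0.015],[0,0,0]],[[0,0,0],[0,0,0]],[[0,0,0],[0,0,0]]]}}

```text
time: 23.92
tool_pos: [609.4, -165.0, 235.0]
tcp_rot: [3.141, 0.001, 1.618]
contact_force: [0.4, 1.0, -1.2]
grip_width: 10.0
finger_force: 30.0
```

Request:
{"api": "servo_tool", "payload": {"deltas": [[[0,-0.0015,0.012],[0,0,0]],[[0,0,0.012],[0,0,0]],[[0,0,0.01],[0,0,0]],[[0,0,0.008],[0,0,0]],[[0,0,0.003],[0,0,0]],[[0,0,0],[0,0,0]],[[0,0,0],[0,0,0]]]}}

```text
time: 24.8
tool_pos: [607.8, -165.1, 190.1]
tcp_rot: [3.141, 0.001, 1.618]
contact_force: [-0.0, -0.6, -0.7]
grip_width: 10.1
finger_force: 30.0
```

Request:
{"api": "servo_tool", "payload": {"deltas": [[[0,0,0.002],[0,0,0]],[[0,0,0.001],[0,0,0]],[[0,0,0],[0,0,0]],[[0,0,0],[0,0,0]]]}}

```text
time: 25.3
tool_pos: [607.6, -165.1, 186.7]
tcp_rot: [3.141, 0.001, 1.618]
contact_force: [-0.6, -0.1, -1.4]
grip_width: 10.1
finger_force: 30.0
```

Request:
{"api": "servo_tool", "payload": {"deltas": [[[0,0,0.001],[0,0,0]],[[0,0,0],[0,0,0]],[[0,0,0],[0,0,0]]]}}

```text
time: 25.68
tool_pos: [607.6, -165.1, 185.6]
tcp_rot: [3.142, 0.001, 1.618]
contact_force: [0.6, 0.2, -1.1]
grip_width: 9.6
finger_force: 30.0
```

Request:
{"api": "servo_tool", "payload": {"deltas": [[[0,0,0.0005],[0,0,0]],[[0,0,0],[0,0,0]],[[0,0,0],[0,0,0]]]}}

```text
time: 26.05
tool_pos: [607.6, -165.1, 185.3]
tcp_rot: [3.141, 0.001, 1.618]
contact_force: [-0.6, -0.2, 1.0]
grip_width: 9.8
finger_force: 30.0
```

Request:
{"api": "servo_tool", "payload": {"deltas": [[[0,0,0.0005],[0,0,0]],[[0,0,0],[0,0,0]],[[0,0,0],[0,0,0]]]}}

```text
time: 26.42
tool_pos: [607.7, -165.1, 185.3]
tcp_rot: [3.141, 0.001, 1.618]
contact_force: [-1.5, 1.1, 4.2]
grip_width: 9.8
finger_force: 30.0
```

Request:
{"api": "servo_tool", "payload": {"deltas": [[[0,0,-0.0002],[0,0,0]],[[-0.005,0,0],[0,0,0]],[[-0.005,0,0],[0,0,0]],[[-0.005,0,0],[0,0,0]],[[-0.005,0,0],[0,0,0]],[[-0.005,0,0],[0,0,0]],[[-0.005,0,0],[0,0,0]],[[0,0,0],[0,0,0]],[[0,0,0],[0,0,0]]]}}

```text
time: 27.55
tool_pos: [608.6, -194.9, 184.6]
tcp_rot: [-3.14, 0.0, 1.618]
contact_force: [-4.0, 2.5, 3.9]
grip_width: 9.9
finger_force: 30.0
```

Request:
{"api": "servo_tool", "payload": {"deltas": [[[0,-0.0007,-0.0002],[0,0,0]],[[-0.006,0,0],[0,0,0]],[[-0.006,0,0],[0,0,0]],[[-0.006,0,0],[0,0,0]],[[-0.006,0,0],[0,0,0]],[[-0.006,0,0],[0,0,0]],[[0,0,0],[0,0,0]],[[0,0,0],[0,0,0]]]}}

```text
time: 28.55
tool_pos: [609.7, -225.0, 185.0]
tcp_rot: [3.142, 0.001, 1.618]
contact_force: [0.2, -0.5, -1.6]
grip_width: 9.4
finger_force: 30.0
```

Request:
{"api": "servo_tool", "payload": {"deltas": [[[-0.006,0,0],[0,0,0]],[[-0.006,0,0],[0,0,0]],[[-0.006,0,0],[0,0,0]],[[-0.006,0,0],[0,0,0]],[[-0.006,0,0],[0,0,0]],[[0,0,0],[0,0,0]],[[0,0,0],[0,0,0]]]}}

```text
time: 29.42
tool_pos: [611.2, -255.0, 185.2]
tcp_rot: [3.141, 0.001, 1.618]
contact_force: [-0.6, -0.4, -1.0]
grip_width: 9.8
finger_force: 30.0
```

```bash
python3 - <<'E'
from pl import *
o=bot.get_obs();print(o['grip_width'],o['tool_pos'],np.degrees(o['tcp_rot']),o['contact_force'])
a=bot.capture('wrist');t=bot.capture('top');s=bot.capture('scene')
c=np.zeros((600,800,3),np.uint8)
c[:300,:400]=cv2.resize(a,(400,300));c[:300,400:]=cv2.resize(t[100:220,270:430],(400,300));c[300:,:400]=cv2.resize(s[210:300,210:330],(400,300),interpolation=2);c[300:,400:]=cv2.resize(a[100:310,180:460],(400,300),interpolation=2)
cv2.imwrite('pics/m4.png',c[...,::-1])
E
```

```text
9.791455451187442 [ 611.21406895 -255.03090074  185.1554331 ] [1.79988513e+02 4.54106696e-02 9.27223909e+01] [-0.57555496 -0.36759679 -0.96086675]
```

View pics/m4.png

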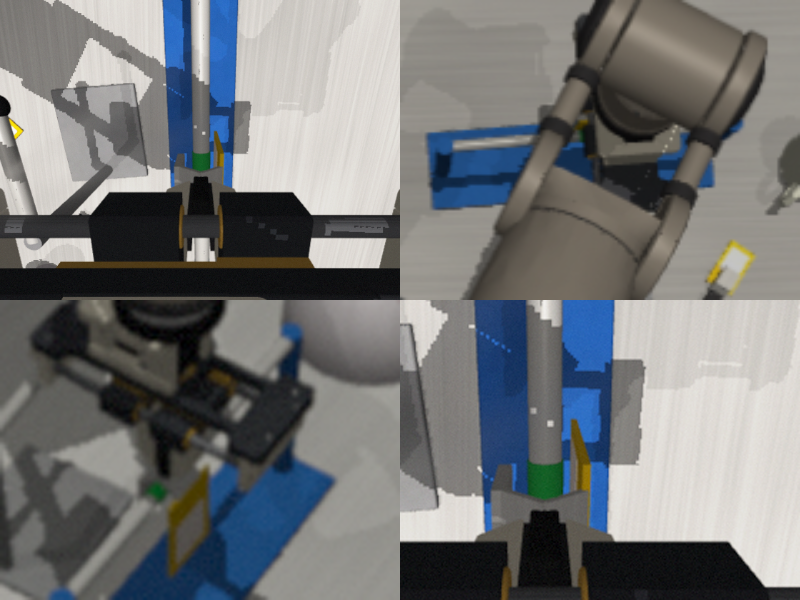

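The hook sits on the green band, with green still showing in front of it in the wrist view at (545,478). Seating it lightly and releasing.

Request:
{"api": "servo_tool", "payload": {"deltas": [[[0,0,0.0004],[0,0,0]],[[0,0,0],[0,0,0]],[[0,0,0],[0,0,0]]]}}

```text
time: 29.95
tool_pos: [611.3, -254.8, 184.9]
tcp_rot: [3.141, 0.001, 1.619]
contact_force: [0.0, 0.8, 0.9]
grip_width: 9.7
finger_force: 30.0
```

Request:
{"api": "servo_tool", "payload": {"deltas": [[[0,0,0],[0,0,0]],[[0,0,0],[0,0,0]],[[0,0,0],[0,0,0]],[[0,0,0],[0,0,0]],[[0,0,0],[0,0,0]],[[0,0,0],[0,0,0]]], "fingers": 0.5}}

```text
time: 30.7
tool_pos: [611.2, -255.0, 184.7]
tcp_rot: [3.142, 0.001, 1.618]
contact_force: [0.1, -0.3, 0.5]
grip_width: 46.1
finger_force: 0.0
```

Request:
{"api": "servo_tool", "payload": {"deltas": [[[0,0,-0.005],[0,0,0]],[[0,0,-0.015],[0,0,0]],[[0,0,-0.03],[0,0,0]],[[0,0,-0.03],[0,0,0]],[[0,0,-0.03],[0,0,0]],[[0,0,-0.03],[0,0,0]],[[-0.04,-0.03,0],[0,0,0]],[[-0.04,-0.03,0],[0,0,0]],[[-0.04,-0.03,0],[0,0,0]],[[-0.04,-0.03,0],[0,0,0]],[[0,0,0],[0,0,0]],[[0,0,0],[0,0,0]],[[0,0,0],[0,0,0]]]}}

```text
time: 32.33
tool_pos: [499.8, -419.3, 325.4]
tcp_rot: [3.141, 0.001, 1.62]
contact_force: [-0.4, 0.9, -0.3]
grip_width: 45.9
finger_force: 0.0
```

```bash
python3 - <<'E'
from pl import *
o=bot.get_obs();print(o['grip_width'],o['tool_pos'],o['contact_force'])
a=bot.capture('wrist');t=bot.capture('top');s=bot.capture('scene')
c=np.zeros((600,800,3),np.uint8)
c[:300,:400]=cv2.resize(a,(400,300));c[:300,400:]=cv2.resize(t[100:250,190:390],(400,300));c[300:,:400]=cv2.resize(s[210:300,210:330],(400,300),interpolation=2);c[300:,400:]=cv2.resize(s[150:240,270:390],(400,300),interpolation=2)
cv2.imwrite('pics/m5.png',c[...,::-1])
mt=bot.camera_model('top');print(proj(mt,[[612.3,-255,175],[566,103,142]]))
E
```

```text
45.8909325037353 [ 499.80947492 -419.27399125  325.37503741] [-0.40862639  0.92321971 -0.27495847]
[[351.7723399  152.8813691 ]
 [214.36671429 176.25290195]]
```

View pics/m5.png

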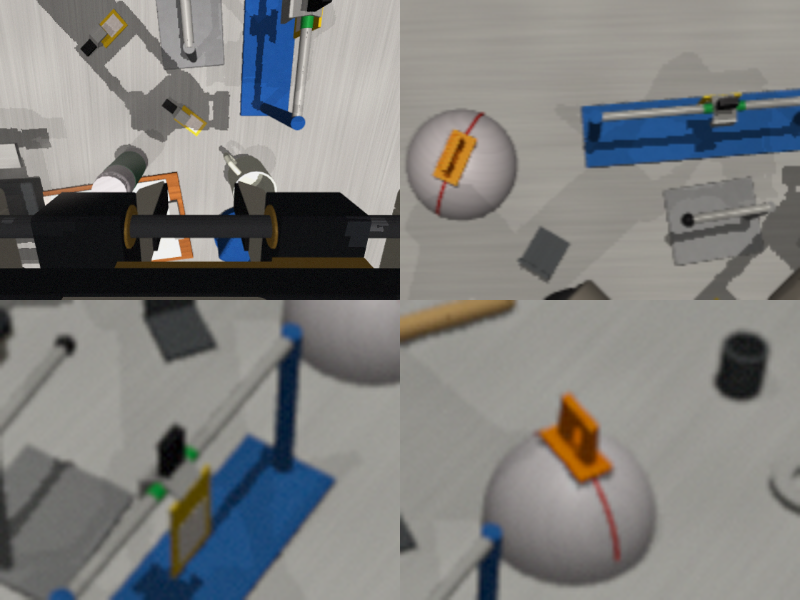

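The tag hangs on the green band with green showing on both sides, the lug stands upright and centred along the stripe, and the bystanders have not moved. Handing in.

```bash
python3 -c "
from plant import bot
print(bot.close_job())"
```

```text
the job is handed in; nothing more can be done
None
```

The job was handed in at about 32.5 s: the lug stands upright on the crown with its foot along the red stripe, the tag's hook sits on the green band, and the arm is clear of everything.

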